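# Close a split detector housing on its dowels and hold it shut

## Task

Lay the brass sensor carrier flat in its pocket in the clamped lower housing half, its tab in the open end, and let go of it. Then pick up the red cover, fit its two holes over the two dowel pins and press it down against the springs until the two halves meet all round. Finish while still holding it pressed shut with the gripper, and leave the other things on the table where they are.

Things in the scene. Friction and masses are not known exactly. Their poses are not given: they have to be found in the camera images.
- lower_half: Aluminium lower housing half, clamped (fixed), 120 (x) x 80 (y) mm; black clamp ears 20 long, 8 high (screw heads 13) beyond both x ends. Origin: underside centre, on the table; z up. Upper (meeting) face at z = 28.
- pocket (a point): Centre of the carrier pocket's floor, 18 above the lower half's origin, same axes. Pocket 69 (x) x 45 (y) mm, 10 deep; floor strip |y| < 16. Open at its +x end (slot 25 wide, for the carrier's tab), closed at -x. Each y side has a finger gap 46 wide (|x| < 23) right through the wall, its floor 8 below this point.
- dowel_a (a point): Tip of a fixed steel dowel, 8 diameter, tapered over the upper 6 mm, 12 above the meeting face, at (46, 26) of the lower half.
- dowel_b (a point): Tip of the second, equal dowel, at (-46, -26) of the lower half.
- plunger (a point): Top of one of two yellow spring plungers, 10 diameter, at (46, -26) and (-46, 26) of the lower half. They stand 4 above the meeting face; each pushes up with 3 N when up, 5 N when flush, so a loose cover rests 4 mm proud. (This point stays put as it is pressed.)
- carrier_mid (a point): Centre (half-way up) of the brass carrier: a plate 64 (x) x 40 (y) x 8 mm, about 150 g, green board and black chip on top (up to 1.4 high). A tab 18 wide, 8 thick, sticks out of its +x end to x = 50. Starts flat on the table, green up. In the pocket this point is 4 above the pocket point.
- carrier_tab (a point): Point in the carrier's tab, half-way up, 42 along +x from the carrier's centre: shows which end has the tab.
- cover_mid (a point): Centre (22 above the underside) of the cover: red plate 120 (x) x 80 (y) x 14 mm; on it a dark heat sink 56 (x) x 26 (y), from 14 to 44 above the underside, the place to grip; about 300 g. Through holes 10.5 diameter at (46, 26) and (-46, -26): fits either way round. Starts flat on the table. Closed, it is 50 above the lower half's origin.
- driver: Bystander, loose, not to be moved (mm): screwdriver, orange handle, 160 long, lying on the table; origin at the middle of its underside
- lens_ring: Bystander, loose, not to be moved (mm): black ring, 36 outer diameter, 12 high; origin at its underside centre
- collar: Bystander, loose, not to be moved (mm): brass ring, 32 outer diameter, 14 high; origin at its underside centre
- jar: Bystander, loose, not to be moved (mm): amber jar with a white cap, 44 diameter, 50 high; origin at its underside centre
- post: Bystander, loose, not to be moved (mm): steel post on a round foot, foot 36 diameter, 55 high; origin at its underside centre
- screw_tray: Bystander, loose, not to be moved (mm): blue open tray of screws, 100 x 70 x 25 high; origin at its underside centre
Mind the look-alikes: they are no part of the job. Of the things that look like the part that bears carrier_mid, the middle-sized one is meant. Of the things shaped like the lower_half, the aluminium one is meant.

How it is judged:
On the way, in this order (a step that is already met when the one before it is completed fails the run):
1. the carrier lies flat in its pocket, tab in the open end, and is let go (x of carrier_mid in the frame of lower_half between -0.004 and 0.004 m and y of carrier_mid in the frame of lower_half between -0.004 and 0.004 m and z of carrier_mid in the frame of lower_half between 0.0205 and 0.0235 m and x of carrier_tab in the frame of lower_half above 0.035 m and angle between carrier_mid's own z axis and vertical below 0.05 rad and contact force between carrier and the fingers below 0.1 N), for 0.2 s.
2. the cover is on the dowels and pressed down until the halves meet (x of cover_mid in the frame of lower_half between -0.003 and 0.003 m and y of cover_mid in the frame of lower_half between -0.003 and 0.003 m and z of cover_mid in the frame of lower_half between 0.0485 and 0.0515 m and angle between the x axis of cover_mid and the x axis of lower_half, either way round below 0.06 rad and angle between cover_mid's own z axis and vertical below 0.03 rad and contact force between cover and the fingers above 2.5 N and contact force between cover and lower_half above 6 N), for 0.3 s.
At the end, for the whole second after the job is handed in: Carrier flat in its pocket (4 mm, 1.5 mm in height, 0.05 rad), tab at the open end; cover on the dowels within 3 mm and 0.06 rad, level within 0.03 rad, gap under 1.5 mm, still pressed by the fingers (over 2.5 N on the cover, over 6 N between the halves) (all of step 2 and x of carrier_mid in the frame of lower_half between -0.004 and 0.004 m and y of carrier_mid in the frame of lower_half between -0.004 and 0.004 m and z of carrier_mid in the frame of lower_half between 0.0205 and 0.0235 m and x of carrier_tab in the frame of lower_half above 0.035 m and angle between carrier_mid's own z axis and vertical below 0.05 rad); the arm keeps its last pose, push and grip.
It fails at once if one of the bystanders is moved more than 20 mm (distance of any of driver, lens_ring, collar, jar, post, screw_tray from where it was at the start of the episode above 0.02 m).
It also fails if it takes over 58 s, if anything falls off the work surface, if the arm or the gripper's body presses on something with over 40 N, if the wrist force passes 120 N, or if a joint passes its speed limit or range.

## Robot

A 6-joint arm with a two-finger parallel gripper is mounted at the origin on the work surface. World frame = base frame: x ahead of the robot, y to its left, z up, the work surface at z = 0. Lengths are in m, angles in rad, forces in N, time in s.
With the tool pointing down it reaches from about 0.3 to 0.775 m from the base axis. Payload 14.6 kg.
Tool frame: the origin (TCP) lies midway between the tips of the shut fingers; the grasp point (between the pads) lies 19 mm behind it (ctrl.grip_depth is the distance from the TCP to the grasp point, in m); z points along the fingers, x is the direction in which the jaws open and shut, and the axes are right-handed (so a half turn about z gives the same grasp; the last joint's range is limited). The gripper opens to 94 mm and grips with 3 to 60 N. Pads are 16 mm wide; open, the fingers measure 119 mm over their backs; the gripper's body (75 mm by 177 mm) begins 78 mm behind the grasp point.
Start: joints at [-1.292, 0.3, 1.521, -0, 1.321, -0.067], TCP at [0.186, -0.517, 0.185] pointing down, gripper open.
Joint ranges: [-3.03, 3.03], [-0.79, 2.21], [0.23, 2.52], [-1.04, 4.18], [0, 3.07], [-2.55, 2.55]. Speed limits (rad/s): [2.22, 2.22, 2.57, 3.14, 3.14, 3.14].

## Interface

Orientations are given as [roll, pitch, yaw] about the fixed x, y, z axes, in that order (R = Rz(yaw) Ry(pitch) Rx(roll)).
In Python, from station import ctrl gives the robot as it stands.
- The arm moves only by the tool play_rows, never from a script. Its argument "steps" is a list that holds one entry, the list of rows, each a list of 7 numbers: the shift along the tool's x, y, z in cm, then the turn, a rotation vector about the tool's x, y, z in rad, then the opening, from 0 (shut) to 1 (fully open). In form: [[[x, y, z, ax, ay, az, hand], ...]]. A call has 1 to 20 rows; each row is the pose to reach, as a shift and turn from the pose measured when the call began, along the tool's axes at that moment; what a row does not reach only later rows make up. A row lasts 1/12 s, in which the tool goes at most 41.7 mm and 7.16 degrees, less where a joint would pass 70% of its speed; a pose out of reach is approached as far as the arm can. A call with a gripper value outside its range is refused whole. The fingers move at their own pace and stop on an object; "force" is the grip in N (left out, the last holds). Time passes only in rows, so rows that repeat a pose let the fingers close. It gives the time, the measured TCP pose, the force and the opening at its end, in the units of the state.
- ctrl.get_obs(): the state, without advancing time (a new reading comes with each control period).
- ctrl.camera(name): name is "side" or "top" or "wrist"; returns a dict with "frame" (384x512x3 uint8, blue, green, red), "fovy" (degrees; the focal length in pixels is half the picture's height over the tangent of half this angle, whatever the lens; pixels are square), "cx", "cy" (the principal point, pixels), "world_to_cam" (4x4, takes a point from world to camera coordinates). Camera axes: x right, y up, looking along -z (the intrinsics and any distortion apply to the point x, -y, -z); pixel columns grow to the right and rows downward; lengths in m; the calibration is good to about 2 mm. A picture is of the moment at which its call begins. There is no depth.
- ctrl.hand_in(): hands the job in, once; it reports no verdict.
The state is a dict: "time_s": time; "qpos": joint angles; "joint_vel": joint speeds; "tau": joint torques, N m; "ee_pos": TCP position; "eef_rot": TCP orientation; "force": force on the tool from outside, world axes, zero at the start; "moment": the same for the moment, N m; "grip_width": finger opening in m.
Only numpy, scipy, OpenCV 4.12 (cv2) and the standard library are available. Lean on these libraries where they do the work, as an engineer would, in place of code of your own. Each camera call takes 0.05 s, during which the arm holds its last target. There are 200 camera calls.

## Working session

There is one attempt and no reset: what is moved stays moved. The work goes in short steps, Python scripts to look and compute and a tool call to move; the robot and the scene stay as the last step left them, time stands still between calls to the robot, and variables do not carry over. Pictures are saved under pics/ and viewed, about 8 in all and at most 12, crops included, and the job is handed in when it is done.

Besides the shell and the picture viewer there is one more tool, called after ">>>" as name([rows], argument=value, ...), one row to a line, values as JSON. play_rows: Moves the arm, as the interface text tells. Its arguments: {"type":"object","properties":{"steps":{"type":"array"},"force":{"type":"number"}},"required":["steps"]}

```bash
mkdir -p pics; cat > h.py <<'E'
import numpy as np, cv2
from station import ctrl
def cam(n):
    c=ctrl.camera(n); return c
def save(c,name): cv2.imwrite('pics/'+name,c['frame'])
def K(c):
    f=192/np.tan(np.radians(c['fovy'])/2); return f
def ray(c,u,v):
    f=K(c); T=np.array(c['world_to_cam']); R=T[:3,:3]; o=-R.T@T[:3,3]
    d=R.T@np.array([(u-c['cx'])/f,-(v-c['cy'])/f,-1]); return o,d
def plane(c,u,v,z):
    o,d=ray(c,u,v); return o+d*(z-o[2])/d[2]
def proj(c,p):
    T=np.array(c['world_to_cam']); q=T[:3,:3]@np.asarray(p)+T[:3,3]; f=K(c)
    return np.array([c['cx']+f*q[0]/-q[2], c['cy']-f*q[1]/-q[2]])
E
python3 - <<'E'
from h import *
import pickle
ims=[]
for n in ['top','side','wrist']:
    c=cam(n); save(c,n+'0.png'); pickle.dump(c,open(n+'0.pkl','wb')); print(n,{k:c[k] for k in c if k not in('frame',)})
print(ctrl.get_obs())
a=cv2.imread('pics/top0.png');cv2.imwrite('pics/t0.png',cv2.resize(a,(768,576),interpolation=cv2.INTER_CUBIC))
E
```

```text
top {'fovy': 43.89450034979212, 'cx': 254.20831491041625, 'cy': 182.51229838912644, 'world_to_cam': array([[-0.01899585, -0.99979302, -0.00728536, -0.00516044],
       [ 0.98450077, -0.01997496,  0.174239  , -0.55741875],
       [-0.17434846, -0.00386262,  0.98467644, -1.51195142],
       [ 0.        ,  0.        ,  0.        ,  1.        ]])}
side {'fovy': 55.16966718011857, 'cx': 256.12173402075564, 'cy': 193.26969347635466, 'world_to_cam': array([[-0.85987326, -0.51008066,  0.02087347,  0.49769312],
       [ 0.30107817, -0.4736769 ,  0.82763647, -0.21947588],
       [-0.41227408,  0.71794701,  0.56087625, -0.86075521],
       [ 0.        ,  0.        ,  0.        ,  1.        ]])}
wrist {'fovy': 67.00719760868364, 'cx': 258.14954761842824, 'cy': 195.55528628348776, 'world_to_cam': array([[ 0.33847036, -0.94097638, -0.00112837, -0.54950613],
       [ 0.90818632,  0.32698907, -0.2612963 ,  0.02783481],
       [ 0.24624261,  0.08741628,  0.96525798, -0.39224934],
       [ 0.        ,  0.        ,  0.        ,  1.        ]])}
{'time_s': 0.15, 'qpos': array([-1.29160307e+00,  3.00319993e-01,  1.52141061e+00, -1.07064509e-05,
        1.32066186e+00, -6.65801718e-02]), 'joint_vel': array([-0.00043753, -0.00184513, -0.00230781, -0.00124067, -0.00072005,
        0.00096898]), 'tau': array([-7.07151539e-04, -5.31965804e+01, -3.52825534e+01,  7.08106323e-02,
        2.35547405e-02, -7.93410300e-05]), 'ee_pos': array([ 0.18635919, -0.5172578 ,  0.18474133]), 'eef_rot': array([-3.14154979e+00,  7.98728268e-04, -1.22502023e+00]), 'force': array([ 0.83962687, -0.39099135, -0.13788542]), 'moment': array([ 0.02773637, -0.0126789 , -0.03391827]), 'grip_width': 0.09404558975157164}
```

View pics/t0.png

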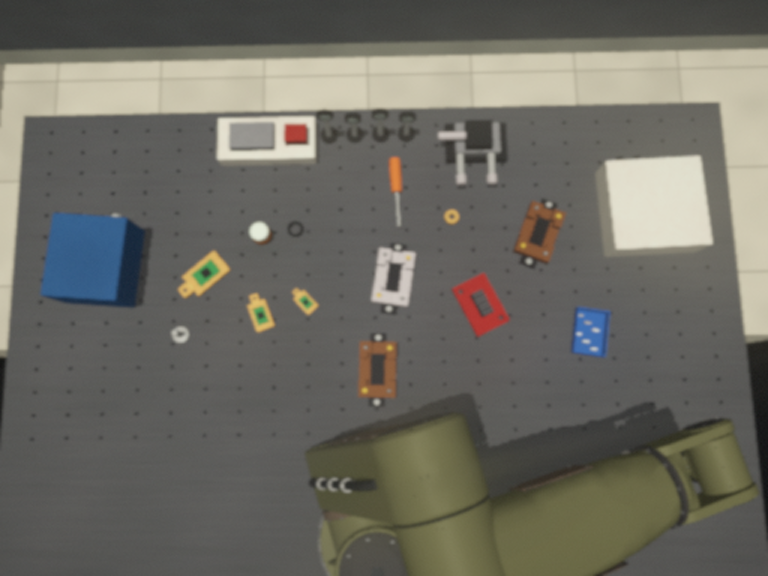

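View pics/side0.png

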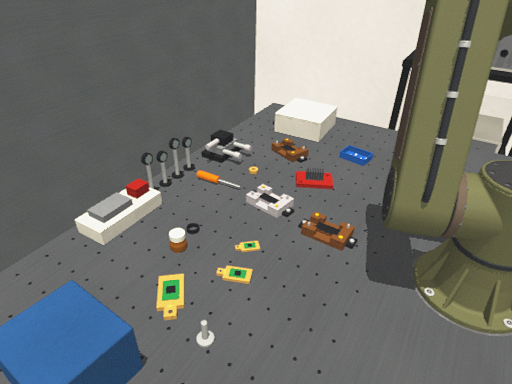

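The top view shows the aluminium lower half at (393,277) and the red cover at (481,304) in the 1.5x picture. The middle carrier is at (260,314), with its tab end toward (254,297). The side view agrees. Next I'll get rough positions, then a close look.

```bash
python3 - <<'E'
from h import *
import pickle
c=pickle.load(open('top0.pkl','rb')); f=c['frame']; hsv=cv2.cvtColor(f,cv2.COLOR_BGR2HSV)
def show(name,m,x0,y0,x1,y1,z):
    mm=np.zeros_like(m); mm[y0:y1,x0:x1]=m[y0:y1,x0:x1]
    cs,_=cv2.findContours(mm,0,1); k=max(cs,key=cv2.contourArea); r=cv2.minAreaRect(k)
    b=[plane(c,*p,z)[:2].round(3) for p in cv2.boxPoints(r)]
    print(name,plane(c,*r[0],z).round(4),[p.tolist() for p in b],np.linalg.norm(b[0]-b[1]),np.linalg.norm(b[1]-b[2]))
br=cv2.inRange(hsv,(12,90,90),(90,255,255)); show('carrier',br,158,190,186,225,.008)
rd=cv2.inRange(hsv,(0,150,80),(8,255,255))|cv2.inRange(hsv,(172,150,80),(180,255,255)); show('cover',rd,290,170,350,230,.014)
al=cv2.inRange(hsv,(0,0,130),(180,60,255)); show('lower',al,240,155,285,212,.028)
E
```

```text
carrier [0.4853 0.2578 0.008 ] [[0.518, 0.295], [0.534, 0.252], [0.453, 0.221], [0.437, 0.264]] 0.04588027898781784 0.08672946442818613
cover [ 0.4915 -0.2337  0.014 ] [[0.527, -0.173], [0.563, -0.244], [0.457, -0.294], [0.421, -0.224]] 0.07960527620704544 0.11720068259186882
lower [ 0.5521 -0.0413  0.028 ] [[0.486, 0.014], [0.635, -0.012], [0.619, -0.098], [0.471, -0.07]] 0.15125144627407702 0.08747571091451616
```

```bash
cat >> h.py <<'E'
from scipy.spatial.transform import Rotation as Ro
def row(p,yaw,o=None):
    o=o or ctrl.get_obs(); R=Ro.from_euler('xyz',o['eef_rot']); d=R.inv().apply(np.array(p)-o['ee_pos'])*100
    T=Ro.from_euler('xyz',[np.pi,0,yaw]); rv=(R.inv()*T).as_rotvec()
    return d.round(2).tolist(), rv.round(4).tolist()
E
python3 - <<'E'
from h import *
import pickle
c=pickle.load(open('wrist0.pkl','rb')); T=c['world_to_cam']; o=ctrl.get_obs(); R=Ro.from_euler('xyz',o['eef_rot'])
p=-T[:3,:3].T@T[:3,3]; print('cam in tool',R.inv().apply(p-o['ee_pos']), 'look',R.inv().apply(-T[2,:3]))
print(row([.47,-.22,.26],-1.13)); 
E
```

```text
cam in tool [ 1.27965750e-05 -7.53509244e-02 -2.00530403e-01] look [-4.44923731e-04  2.61337278e-01  9.65247445e-01]
([-18.36, -36.76, -7.51], [-0.0001, 0.0008, -0.095])
```

```bash
python3 - <<'E'
from h import *
print(row([.54,-.13,.2],-1.2)); 
E
```

```text
([-24.45, -46.4, -1.5], [-0.0001, 0.0008, -0.025])
```

>>> play_rows([
  [[-24.4,-46.4,-1.5,0,0,-0.025,1],[-24.4,-46.4,-1.5,0,0,-0.025,1],[-24.4,-46.4,-1.5,0,0,-0.025,1],[-24.4,-46.4,-1.5,0,0,-0.025,1],[-24.4,-46.4,-1.5,0,0,-0.025,1],[-24.4,-46.4,-1.5,0,0,-0.025,1],[-24.4,-46.4,-1.5,0,0,-0.025,1],[-24.4,-46.4,-1.5,0,0,-0.025,1],[-24.4,-46.4,-1.5,0,0,-0.025,1],[-24.4,-46.4,-1.5,0,0,-0.025,1],[-24.4,-46.4,-1.5,0,0,-0.025,1],[-24.4,-46.4,-1.5,0,0,-0.025,1],[-24.4,-46.4,-1.5,0,0,-0.025,1],[-24.4,-46.4,-1.5,0,0,-0.025,1],[-24.4,-46.4,-1.5,0,0,-0.025,1],[-24.4,-46.4,-1.5,0,0,-0.025,1],[-24.4,-46.4,-1.5,0,0,-0.025,1],[-24.4,-46.4,-1.5,0,0,-0.025,1]],
])

```text
time_s: 1.65
ee_pos: [0.5396, -0.1314, 0.2001]
eef_rot: [-3.142, 0.001, -1.202]
force: [0.7, 0.1, -1.1]
grip_width: 0.094
```

```bash
python3 - <<'E'
from h import *
import pickle
c=cam('wrist'); save(c,'w1.png'); pickle.dump(c,open('w1.pkl','wb')); print(row([.53,.24,.2],-1.2),ctrl.get_obs()['ee_pos'])
cv2.imwrite('pics/w1b.png',cv2.resize(c['frame'],(768,576),interpolation=cv2.INTER_CUBIC))
E
```

```text
([-34.98, -12.5, 0.04], [-0.0001, 0.0008, -0.0014]) [ 0.53972829 -0.13128825  0.20008756]
```

View pics/w1b.png

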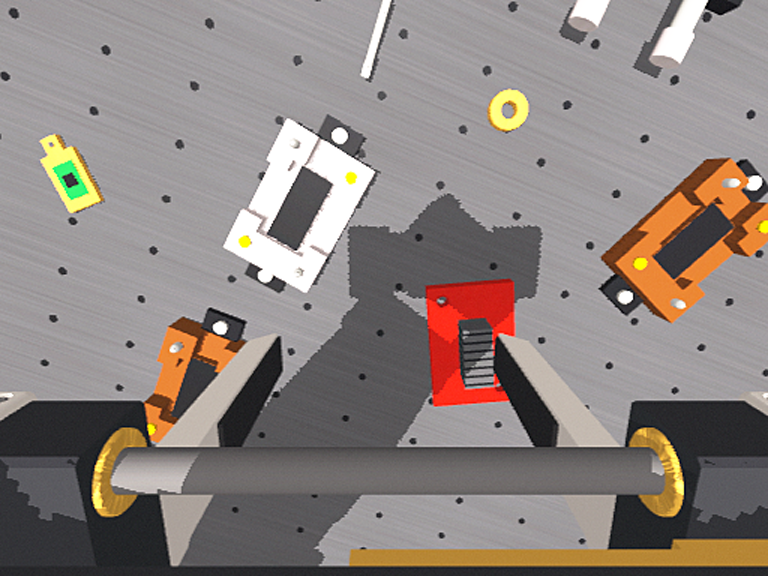

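```bash
python3 - <<'E'
from h import *
import pickle
c=pickle.load(open('w1.pkl','rb'));f=c['frame']
cv2.imwrite('pics/w1c.png',cv2.resize(f[70:205,140:260],(533,600),interpolation=cv2.INTER_CUBIC))
hsv=cv2.cvtColor(f,cv2.COLOR_BGR2HSV)
y=cv2.inRange(hsv,(22,120,120),(35,255,255)); n,l,s,ce=cv2.connectedComponentsWithStats(y)
for i in range(1,n):
    if s[i,4]>8: print(s[i],ce[i].round(2),plane(c,*ce[i],.032).round(4))
E
```

```text
[327  60  25  27 393] [339.47  72.58] [ 0.6918 -0.1753  0.032 ]
[ 27  90  40  52 653] [ 45.5  115.49] [0.5176 0.1399 0.032 ]
[230 115   8   8  45] [233.56 118.2 ] [ 0.5977 -0.0763  0.032 ]
[505 147   7   9  48] [508.5  150.75] [ 0.6856 -0.4138  0.032 ]
[159 157   8   8  50] [162.6  160.54] [ 0.516  -0.0096  0.032 ]
[422 172  10   8  61] [426.2  175.26] [ 0.6204 -0.3327  0.032 ]
[ 98 282   6   8  33] [100.67 285.12] [0.3107 0.0231 0.032 ]
[444 297  12  33 127] [449.95 312.18] [ 0.4525 -0.4685  0.032 ]
[ 63 301   9  14  45] [ 66.82 308.44] [0.2544 0.0607 0.032 ]
[ 62 321   6  18  71] [ 64.46 330.97] [0.214  0.0562 0.032 ]
```

View pics/w1c.png

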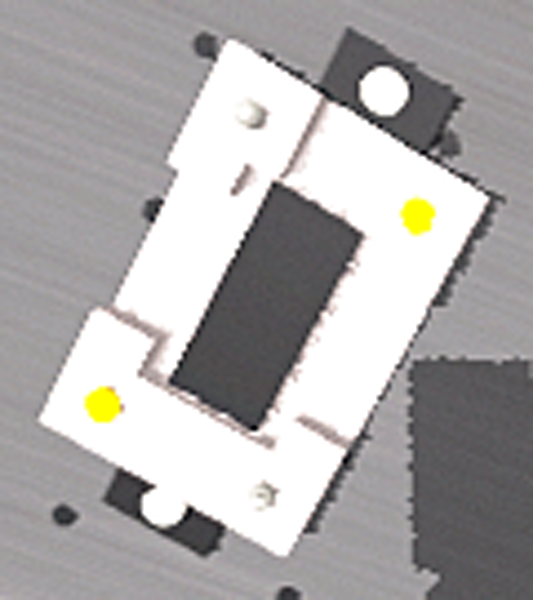

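The slot runs out through the far end (+x world): its wall edges are at about (325,100)-(285,180) in the crop. The near end is closed. The plungers are 105.5 mm apart (105.7 expected), which puts the lower half at about (0.557,-0.043) with yaw about -0.170.

```bash
python3 - <<'E'
from h import *
print(row([.452,.244,.14],-1.205))
E
```

```text
([-38.16, -5.37, 6.04], [-0.0001, 0.0008, 0.0036])
```

>>> play_rows([
  [[-38.2,-5.4,6,0,0,0.004,1],[-38.2,-5.4,6,0,0,0.004,1],[-38.2,-5.4,6,0,0,0.004,1],[-38.2,-5.4,6,0,0,0.004,1],[-38.2,-5.4,6,0,0,0.004,1],[-38.2,-5.4,6,0,0,0.004,1],[-38.2,-5.4,6,0,0,0.004,1],[-38.2,-5.4,6,0,0,0.004,1],[-38.2,-5.4,6,0,0,0.004,1],[-38.2,-5.4,6,0,0,0.004,1],[-38.2,-5.4,6,0,0,0.004,1],[-38.2,-5.4,6,0,0,0.004,1],[-38.2,-5.4,6,0,0,0.004,1],[-38.2,-5.4,6,0,0,0.004,1]],
])

```text
time_s: 2.87
ee_pos: [0.4528, 0.2432, 0.1407]
eef_rot: [-3.141, 0.001, -1.207]
force: [0.1, 1.0, -0.6]
grip_width: 0.0939
```

```bash
cat >> h.py <<'E'
def carrier(c,z):
    """centre, yaw of the brass carrier nearest the picture centre, from the green board + outline"""
    hsv=cv2.cvtColor(c['frame'],cv2.COLOR_BGR2HSV); out=[]
    m=cv2.inRange(hsv,(18,90,90),(80,255,255)); m=cv2.morphologyEx(m,cv2.MORPH_CLOSE,np.ones((3,3)))
    for k in cv2.findContours(m,0,1)[0]:
        if cv2.contourArea(k)<1500: continue
        q=np.array([plane(c,*p[0],z)[:2] for p in k])*1000
        r=cv2.minAreaRect(q.astype(np.float32)); out.append((np.round(r[0],1),np.round(r[1],1),round(r[2],2),cv2.boundingRect(k)))
    return out
E
python3 - <<'E'
from h import *
import pickle
c=cam('wrist'); save(c,'w2.png'); pickle.dump(c,open('w2.pkl','wb')); print(ctrl.get_obs()['ee_pos'])
for r in carrier(c,.008): print(r)
E
```

```text
[0.45274847 0.24330629 0.14073379]
(array([259.9,  -4.2]), array([ 31.5, 398. ]), 20.85, (233, 359, 279, 19))
(array([486.7, 256.8]), array([82.4, 40.5]), 19.87, (240, 115, 37, 73))
(array([568.2, 387.5]), array([ 61.5, 118.9]), 40.08, (110, 0, 121, 73))
```

View pics/w2.png

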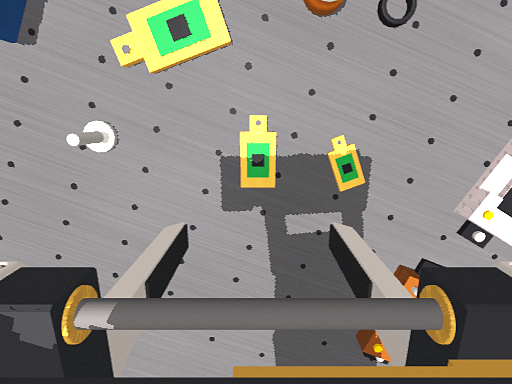

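The picture shows the middle carrier at (258,158) with its tab up. It measures 82.4 x 40.5 mm (82 x 40 expected), centre (0.478,0.254), yaw 0.347, and the top view agrees.

```bash
python3 - <<'E'
from h import *
print(row([.4782,.2537,.05],-1.224),row([.4782,.2537,.0025],-1.224))
E
```

```text
([-0.06, -2.74, 9.08], [-0.0007, 0.0007, 0.0167]) ([-0.06, -2.74, 13.83], [-0.0007, 0.0007, 0.0167])
```

>>> play_rows([
  [[-0.1,-2.74,6,-0.001,0.001,0.017,1],[-0.06,-2.74,9.1,-0.001,0.001,0.017,1],[-0.06,-2.74,9.1,-0.001,0.001,0.017,1],[-0.06,-2.74,9.1,-0.001,0.001,0.017,1],[-0.06,-2.74,11,-0.001,0.001,0.017,1],[-0.06,-2.74,12.5,-0.001,0.001,0.017,1],[-0.06,-2.74,13.4,-0.001,0.001,0.017,1],[-0.06,-2.74,13.83,-0.001,0.001,0.017,1],[-0.06,-2.74,13.83,-0.001,0.001,0.017,1],[-0.06,-2.74,13.83,-0.001,0.001,0.017,0.3],[-0.06,-2.74,13.83,-0.001,0.001,0.017,0.3],[-0.06,-2.74,13.83,-0.001,0.001,0.017,0.3],[-0.06,-2.74,13.83,-0.001,0.001,0.017,0.3],[-0.06,-2.74,13.83,-0.001,0.001,0.017,0.3],[-0.06,-2.74,13.83,-0.001,0.001,0.017,0.3],[-0.06,-2.74,13.83,-0.001,0.001,0.017,0.3]],
], force=25)

```text
time_s: 4.25
ee_pos: [0.4782, 0.2537, 0.0025]
eef_rot: [3.141, -0.0, -1.224]
force: [0.4, -0.3, -0.4]
grip_width: 0.0507
```

```bash
python3 - <<'E'
from h import *
o=ctrl.get_obs();print(o['ee_pos'],o['eef_rot'],o['grip_width'],o['force'])
print(row([.478,.2537,.12],-1.224),row([.557,-.043,.14],-1.741))
E
```

```text
[0.47822124 0.25372838 0.00250926] [ 3.14131501e+00 -3.55526345e-04 -1.22426863e+00] 0.050727086347619396 [ 0.39237356 -0.27156706 -0.40202972]
([-0.0, 0.03, -11.75], [0.0003, -0.0004, -0.0003]) ([30.59, 2.67, -13.74], [0.0002, -0.0004, 0.5167])
```

>>> play_rows([
  [[0,0,0,0,0,0,0.2],[0,0,0,0,0,0,0.2],[0,0,0,0,0,0,0.2],[0,0,0,0,0,0,0.2],[0,0,0,0,0,0,0.2],[0,0,-1,0,0,0,0.2],[0,0,-4,0,0,0,0.2],[0,0,-8,0,0,0,0.2],[0,0,-11.7,0,0,0,0.2],[0,0,-11.7,0,0,0,0.2]],
])

```text
time_s: 5.08
ee_pos: [0.481, 0.2551, 0.1275]
eef_rot: [-3.131, 0.0, -1.224]
force: [-0.2, 0.5, -0.2]
grip_width: 0.0187
```

```bash
python3 - <<'E'
from h import *
o=ctrl.get_obs();print(o['ee_pos'],o['eef_rot'],o['grip_width'],o['force'])
c=cam('wrist'); save(c,'w3.png')
# carrier underside tip height: z top = tcp+5.5mm
for r in carrier(c,o['ee_pos'][2]+.0055): print(r)
print(row([.557,-.043,.14],-1.741))
E
```

```text
[0.48099672 0.25507591 0.12748656] [-3.13083096e+00  4.80712282e-04 -1.22420727e+00] 0.018687486824623293 [-0.20888262  0.51878792 -0.21952123]
(array([356.6, 232.6]), array([ 18.1, 274.9]), 19.87, (68, 359, 331, 19))
(array([511.4, 266. ]), array([50.1, 24.4]), 20.72, (240, 145, 37, 72))
(array([560.8, 345.5]), array([36.5, 72.6]), 40.02, (108, 14, 122, 91))
([30.6, 2.84, -1.63], [-0.0068, 0.002, 0.5167])
```

```bash
python3 - <<'E'
from h import *
c=cam('wrist'); save(c,'w4.png')
for r in carrier(c,.008): print(r)
E
```

```text
(array([234.4, 202.4]), array([ 29.6, 446.6]), 19.85, (68, 359, 331, 19))
(array([486.6, 256.8]), array([82. , 40.3]), 20.06, (240, 144, 37, 73))
(array([568.3, 387.8]), array([ 58.7, 118.9]), 39.91, (106, 11, 123, 93))
```

View pics/w4.png

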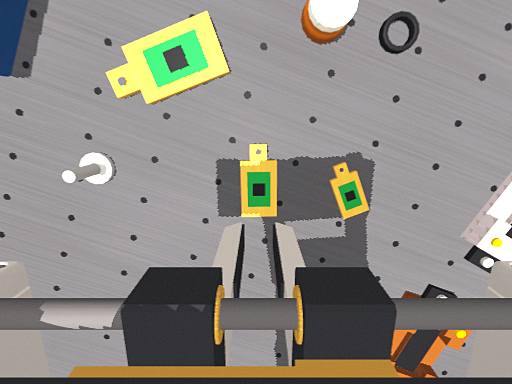

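The carrier is still at (258,188), unmoved, so the grasp missed. I'll repeat it lower and check the width before lifting.

```bash
python3 - <<'E'
from h import *
o=ctrl.get_obs();print(o['ee_pos'],o['grip_width'],row([.4782,.2537,.06],-1.222),row([.4782,.2537,.001],-1.222))
c=cam('wrist'); print(proj(c,o['ee_pos']))
E
```

```text
[0.47876118 0.25405052 0.12128393] 0.01907363135164549 ([0.01, 0.08, 6.13], [-0.0029, -0.0001, -0.0022]) ([0.01, 0.1, 12.03], [-0.0029, -0.0001, -0.0022])
[258.18462132 223.16791885]
```

>>> play_rows([
  [[0,0.1,0,-0.003,0,0,0.7],[0,0.1,0,-0.003,0,0,0.7],[0,0.1,0,-0.003,0,0,0.7],[0,0.1,0,-0.003,0,0,0.7],[0,0.1,0,-0.003,0,0,0.7],[0,0.1,3,-0.003,0,0,0.7],[0,0.1,6,-0.003,0,0,0.7],[0,0.1,8.5,-0.003,0,0,0.7],[0,0.1,10.5,-0.003,0,0,0.7],[0,0.1,11.6,-0.003,0,0,0.7],[0,0.1,12.02,-0.003,0,0,0.7],[0,0.1,12.02,-0.003,0,0,0.7],[0,0.1,12.02,-0.003,0,0,0],[0,0.1,12.02,-0.003,0,0,0],[0,0.1,12.02,-0.003,0,0,0],[0,0.1,12.02,-0.003,0,0,0],[0,0.1,12.02,-0.003,0,0,0],[0,0.1,12.02,-0.003,0,0,0]],
], force=30)

```text
time_s: 6.73
ee_pos: [0.4773, 0.2534, -0.0002]
eef_rot: [3.139, -0.0, -1.224]
force: [0.2, -0.2, -0.2]
grip_width: 0.0297
```

```bash
python3 - <<'E'
from h import *
o=ctrl.get_obs();print(o['ee_pos'],o['eef_rot'],o['grip_width'],o['force'])
E
```

```text
[ 4.77263615e-01  2.53398964e-01 -2.28829508e-04] [ 3.13911423e+00 -2.97021421e-04 -1.22424122e+00] 0.029699591708096603 [ 0.19845394 -0.17451607 -0.15638334]
```

```bash
python3 - <<'E'
from h import *
c=cam('side'); o=ctrl.get_obs(); u,v=proj(c,o['ee_pos']).round().astype(int); print(u,v,o['grip_width'])
a=c['frame'][max(v-60,0):v+50,u-80:u+70]; cv2.imwrite('pics/s1.png',cv2.resize(a,None,fx=5,fy=5,interpolation=cv2.INTER_CUBIC))
E
```

```text
239 276 0.025050127196925245
```

View pics/s1.png

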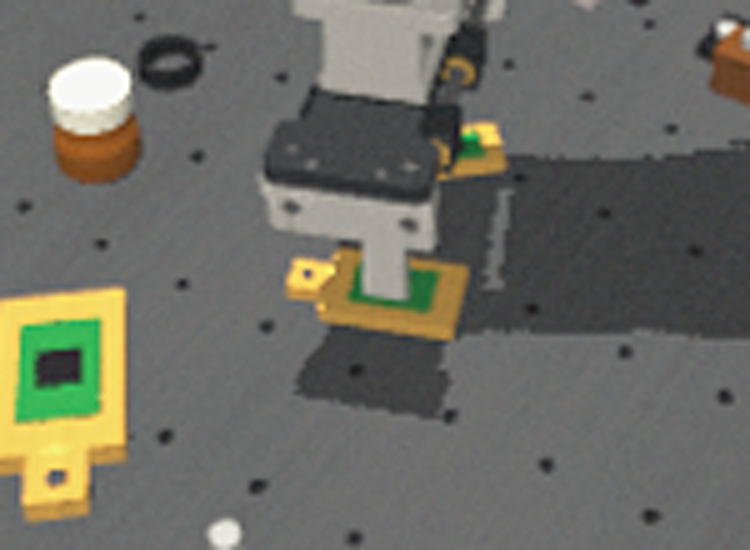

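```bash
python3 - <<'E'
from h import *
c=cam('side'); o=ctrl.get_obs(); R=Ro.from_euler('xyz',o['eef_rot']); w=o['grip_width']; print(w,o['ee_pos'],o['force'])
for z in (0,-.01,-.02):
  for s in (-1,1):
    print(z,s,[(((proj(c,o['ee_pos']+R.apply([s*(w/2+t),y,z]))-[239,276])+[80,60])*5).round().tolist() for t in (0,.0125) for y in (-.008,.008)])
q=cam('wrist'); T=q['world_to_cam']; p=-T[:3,:3].T@T[:3,3]; print('cam in tool',R.inv().apply(p-o['ee_pos']))
save(q,'w5.png'); save(c,'s2.png')
for z in (0,.008): print(carrier(q,z))
E
```

```text
0.02107400709230357 [ 4.77219989e-01  2.53365554e-01 -3.93114799e-04] [ 0.02172517  0.76029679 -0.30803303]
0 -1 [[376.0, 312.0], [409.0, 317.0], [370.0, 331.0], [403.0, 337.0]]
0 1 [[386.0, 279.0], [419.0, 284.0], [392.0, 261.0], [424.0, 266.0]]
-0.01 -1 [[376.0, 297.0], [409.0, 302.0], [369.0, 316.0], [403.0, 322.0]]
-0.01 1 [[386.0, 265.0], [419.0, 270.0], [392.0, 246.0], [424.0, 251.0]]
-0.02 -1 [[375.0, 282.0], [409.0, 287.0], [369.0, 301.0], [403.0, 307.0]]
-0.02 1 [[386.0, 250.0], [419.0, 255.0], [392.0, 231.0], [424.0, 236.0]]
cam in tool [ 2.13019447e-05 -7.53325723e-02 -2.00614479e-01]
[(array([348.2, 223.1]), array([ 16.9, 281.8]), 19.81, (77, 360, 328, 17)), (array([510.6, 155.2]), array([67.1, 33. ]), 41.92, (371, 183, 61, 88)), (array([483.8, 256.3]), array([85.7, 41.9]), 19.83, (228, 155, 60, 113)), (array([556. , 384.2]), array([ 50. , 130.5]), 19.83, (0, 0, 209, 89))]
[(array([356.2, 225.3]), array([ 16.2, 270.5]), 19.81, (77, 360, 328, 17)), (array([512.1, 160.2]), array([64.4, 31.7]), 41.92, (371, 183, 61, 88)), (array([486.4, 257.2]), array([82.3, 40.2]), 19.83, (228, 155, 60, 113)), (array([555.7, 380. ]), array([ 48. , 125.3]), 19.83, (0, 0, 209, 89))]
```

```bash
python3 - <<'E'
from h import *
print(ctrl.grip_depth)
c=cv2.imread('pics/w5.png')
cv2.imwrite('pics/w5c.png',cv2.resize(c[140:300,160:360],None,fx=3.5,fy=3.5,interpolation=cv2.INTER_CUBIC))
print(row([.4782,.2537,.03],-1.222),row([.4782,.2537,-.015],-1.222))
E
```

```text
0.0188
([0.0, -0.1, -3.04], [0.0029, -0.0003, -0.0023]) ([0.0, -0.11, 1.46], [0.0029, -0.0003, -0.0023])
```

View pics/w5c.png

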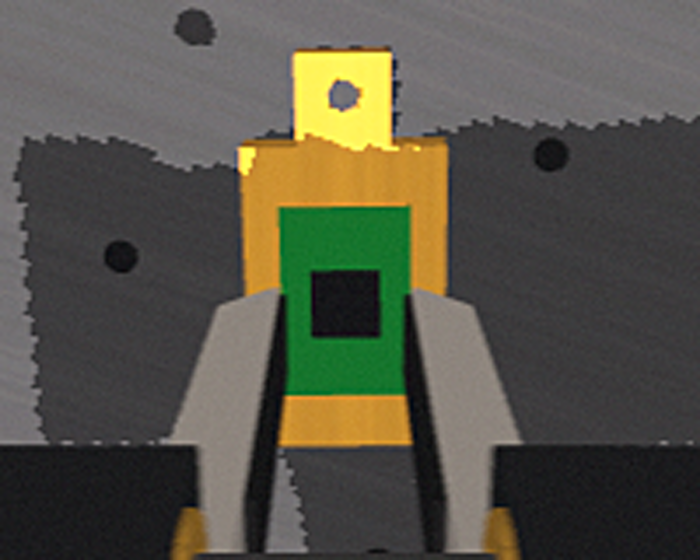

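The fingers are clearly hovering above the board. The side view puts the real fingertips about 20 mm short of the reported TCP. I'll open, go lower in small steps and watch the force.

>>> play_rows([
  [[0,-0.1,0,0.003,0,-0.002,0.7],[0,-0.1,0,0.003,0,-0.002,0.7],[0,-0.1,0,0.003,0,-0.002,0.7],[0,-0.1,0,0.003,0,-0.002,0.7],[0,-0.1,0,0.003,0,-0.002,0.7],[0,-0.1,0,0.003,0,-0.002,0.7],[0,-0.1,0.4,0.003,0,-0.002,0.7],[0,-0.1,0.8,0.003,0,-0.002,0.7],[0,-0.1,1.0,0.003,0,-0.002,0.7],[0,-0.1,1.2,0.003,0,-0.002,0.7],[0,-0.1,1.3,0.003,0,-0.002,0.7],[0,-0.1,1.4,0.003,0,-0.002,0.7]],
])

```text
time_s: 7.88
ee_pos: [0.4781, 0.2537, -0.0146]
eef_rot: [-3.142, -0.0, -1.222]
force: [-0.2, -1.1, 0.3]
grip_width: 0.066
```

>>> play_rows([
  [[0,0,0.1,0,0,0,0.7],[0,0,0.2,0,0,0,0.7],[0,0,0.2,0,0,0,0.7]],
])

```text
time_s: 8.13
ee_pos: [0.478, 0.2536, -0.0168]
eef_rot: [3.141, -0.0, -1.222]
force: [0.3, -0.3, -0.4]
grip_width: 0.0655
```

>>> play_rows([
  [[0,0,0.1,0,0,0,0.7],[0,0,0.15,0,0,0,0.7],[0,0,0.15,0,0,0,0.7]],
])

```text
time_s: 8.38
ee_pos: [0.4779, 0.2536, -0.0184]
eef_rot: [3.141, -0.0, -1.222]
force: [0.1, 0.5, -0.3]
grip_width: 0.0655
```

>>> play_rows([
  [[0,0,0,0,0,0,0],[0,0,0,0,0,0,0],[0,0,0,0,0,0,0],[0,0,0,0,0,0,0],[0,0,0,0,0,0,0],[0,0,0,0,0,0,0],[0,0,0,0,0,0,0],[0,0,0,0,0,0,0]],
], force=30)

```text
time_s: 9.05
ee_pos: [0.478, 0.2536, -0.0184]
eef_rot: [3.141, -0.0, -1.222]
force: [-0.5, -0.6, 0.7]
grip_width: 0.0393
```

```bash
python3 - <<'E'
from h import *
print(row([.478,.2536,.06],-1.222),row([.495,-.032,.08],-1.741))
E
```

```text
([0.01, -0.0, -7.84], [0.0002, -0.0004, -0.0002]) ([27.43, 8.16, -9.82], [0.0001, -0.0004, 0.5188])
```

>>> play_rows([
  [[0,0,-0.5,0,0,0,0],[0,0,-2,0,0,0,0],[0,0,-4,0,0,0,0],[0,0,-7,0,0,0,0],[3,0.8,-9.8,0,0,0.05,0],[6,1.6,-9.8,0,0,0.1,0],[9,2.6,-9.8,0,0,0.17,0],[12,3.6,-9.8,0,0,0.24,0],[15,4.6,-9.8,0,0,0.3,0],[18,5.5,-9.8,0,0,0.36,0],[21,6.4,-9.8,0,0,0.42,0],[24,7.2,-9.8,0,0,0.48,0],[27.43,8.16,-9.82,0,0,0.519,0],[27.43,8.16,-9.82,0,0,0.519,0],[27.43,8.16,-9.82,0,0,0.519,0],[27.43,8.16,-9.82,0,0,0.519,0]],
])

```text
time_s: 10.38
ee_pos: [0.4948, -0.0317, 0.08]
eef_rot: [3.141, -0.0, -1.741]
force: [0.5, -0.1, -1.7]
grip_width: 0.0394
```

```bash
cat >> h.py <<'E'
def yel(c,z,lo=15,hi=400):
    hsv=cv2.cvtColor(c['frame'],cv2.COLOR_BGR2HSV); y=cv2.inRange(hsv,(22,120,90),(35,255,255)); n,l,s,ce=cv2.connectedComponentsWithStats(y)
    return [(s[i].tolist(),plane(c,*ce[i],z).round(4)) for i in range(1,n) if lo<s[i,4]<hi]
E
python3 - <<'E'
from h import *
import pickle
o=ctrl.get_obs();print(o['ee_pos'],o['eef_rot'],o['grip_width'])
c=cam('wrist'); save(c,'w6.png'); pickle.dump(c,open('w6.pkl','wb'))
for y in yel(c,.032): print(y)
for r in carrier(c,o['ee_pos'][2]+.0264): print(r)
E
```

```text
[ 0.49478225 -0.03173722  0.08000024] [ 3.14124046e+00 -2.77150289e-04 -1.74118281e+00] 0.0393933777026035
([285, 67, 12, 14, 128], array([ 0.5978, -0.076 ,  0.032 ]))
([278, 248, 1, 18, 18], array([ 0.4409, -0.0417,  0.032 ]))
([269, 291, 11, 7, 60], array([ 0.4013, -0.0317,  0.032 ]))
(array([389.3, -29.3]), array([248.1,  16.5]), 80.19, (113, 359, 332, 19))
(array([533.2,  83.9]), array([40.3, 21.8]), 41.77, (35, 188, 69, 54))
(array([504.6, -33.3]), array([40.8, 83.6]), 80.91, (224, 158, 67, 124))
```

View pics/w6.png

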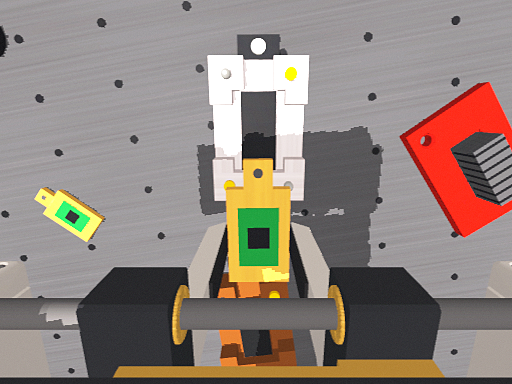

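The carrier is held straight. The lower half's far plunger is seen at (291,73), giving (0.5978,-0.0760), which agrees with the first fix (0.5977,-0.0763).

```bash
python3 - <<'E'
from h import *
for z in (.06,.003): print(row([.5565,-.043,z],-1.741))
E
```

```text
([0.12, -6.28, 2.0], [0.0002, -0.0003, 0.0008])
([0.11, -6.28, 7.7], [0.0002, -0.0003, 0.0008])
```

>>> play_rows([
  [[0.1,-2.5,1,0,0,0.001,0],[0.12,-5,2,0,0,0.001,0],[0.12,-6.28,3,0,0,0.001,0],[0.12,-6.28,4,0,0,0.001,0],[0.12,-6.28,4,0,0,0.001,0],[0.12,-6.28,4,0,0,0.001,0],[0.12,-6.28,4,0,0,0.001,0]],
])

```text
time_s: 11.02
ee_pos: [0.556, -0.0425, 0.0406]
eef_rot: [3.142, -0.0, -1.74]
force: [-0.3, -0.8, -1.0]
grip_width: 0.0396
```

```bash
python3 - <<'E'
from h import *
o=ctrl.get_obs();print(o['ee_pos'],o['eef_rot'],o['grip_width'])
c=cam('wrist'); save(c,'w7.png')
for y in yel(c,.032): print(y)
for r in carrier(c,o['ee_pos'][2]+.0264): print(r)
print(row([.5565,-.043,.003],-1.741))
E
```

```text
[ 0.5560405  -0.04251693  0.04055861] [ 3.14150927e+00 -2.76814435e-04 -1.74046203e+00] 0.039614665630635
([399, 0, 40, 14, 374], array([ 0.6806, -0.1675,  0.032 ]))
([287, 151, 14, 15, 154], array([ 0.598 , -0.0761,  0.032 ]))
([173, 321, 3, 9, 19], array([0.4743, 0.0441, 0.032 ]))
(array([450.6, -39.8]), array([247.3,  16.5]), 80.24, (113, 359, 331, 19))
(array([566.1, -42.8]), array([44.6, 83.5]), 79.67, (222, 158, 69, 124))
([0.03, -0.02, 3.78], [-0.0006, -0.0002, 0.0003])
```

>>> play_rows([
  [[0.03,-0.03,1,0,0,0,0],[0.03,-0.03,2,0,0,0,0],[0.03,-0.03,2.8,0,0,0,0],[0.03,-0.03,3.2,0,0,0,0],[0.03,-0.03,3.5,0,0,0,0],[0.03,-0.03,3.75,0,0,0,0],[0.03,-0.03,3.9,0,0,0,0],[0.03,-0.03,3.95,0,0,0,0]],
])

```text
time_s: 11.73
ee_pos: [0.5566, -0.0431, 0.0012]
eef_rot: [-3.141, -0.0, -1.741]
force: [-0.6, -0.8, -1.9]
grip_width: 0.0393
```

>>> play_rows([
  [[0,0,0.1,0,0,0,0],[0,0,0.15,0,0,0,0],[0,0,0.15,0,0,0,0]],
])

```text
time_s: 11.98
ee_pos: [0.5566, -0.0431, -0.0003]
eef_rot: [-3.141, -0.0, -1.741]
force: [0.2, -0.5, -1.4]
grip_width: 0.0396
```

>>> play_rows([
  [[0,0,0,0,0,0,0.65],[0,0,0,0,0,0,0.65],[0,0,0,0,0,0,0.65],[0,0,0,0,0,0,0.65],[0,0,0,0,0,0,0.65],[0,0,-2,0,0,0,0.65],[0,0,-5,0,0,0,0.65],[0,0,-8,0,0,0,0.65],[0,3,-10,0,0,0,0.65],[0,5,-10,0,0,0,0.65],[0,5,-10,0,0,0,0.65],[0,5,-10,0,0,0,0.65],[0,5,-10,0,0,0,0.65]],
])

```text
time_s: 13.07
ee_pos: [0.5078, -0.0347, 0.0997]
eef_rot: [-3.141, -0.0, -1.741]
force: [0.3, 0.8, -0.9]
grip_width: 0.0611
```

```bash
python3 - <<'E'
from h import *
import pickle
o=ctrl.get_obs();print(o['ee_pos'],o['eef_rot'],o['grip_width'])
c=cam('wrist'); pickle.dump(c,open('w8.pkl','wb'))
for y in yel(c,.032): print(y)
for r in carrier(c,.026): print(r)
cv2.imwrite('pics/w8.png',cv2.resize(c['frame'][40:290,130:400],None,fx=2.2,fy=2.2,interpolation=cv2.INTER_CUBIC))
E
```

```text
[ 0.50776375 -0.03469376  0.09969417] [-3.14058937e+00 -2.84359251e-04 -1.74074621e+00] 0.06111197212582624
([248, 89, 11, 21, 115], array([ 0.5985, -0.045 ,  0.032 ]))
([282, 88, 11, 12, 101], array([ 0.5978, -0.0761,  0.032 ]))
([248, 112, 9, 12, 72], array([ 0.5829, -0.042 ,  0.032 ]))
([226, 190, 10, 11, 86], array([ 0.5159, -0.0096,  0.032 ]))
([268, 291, 9, 7, 52], array([ 0.4013, -0.0316,  0.032 ]))
(array([289.7, -79.2]), array([390.2,  25.9]), 80.22, (161, 359, 332, 19))
(array([517.3, 143.9]), array([59.2, 32.2]), 41.88, (50, 195, 64, 50))
(array([566. , -44.7]), array([39.5, 81.3]), 81.13, (237, 89, 43, 90))
```

View pics/w8.png

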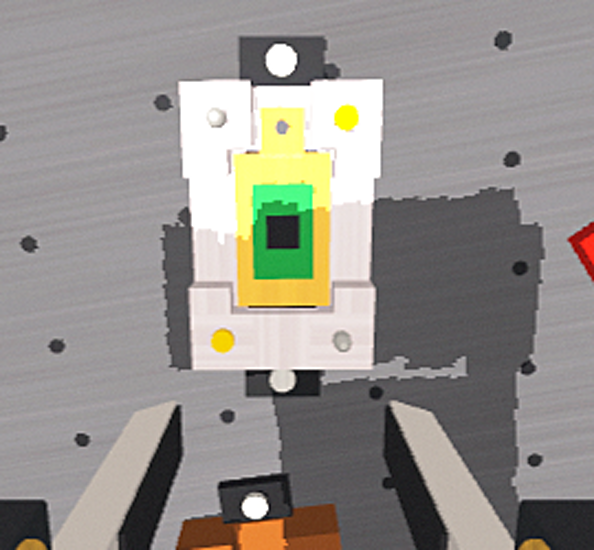

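The carrier lies in the pocket with its tab in the slot, at about (282,130) in the crop. Its measured centre is (0.5571,-0.0432) against the lower half's (0.5569,-0.0429). Next is the cover.

```bash
python3 - <<'E'
from h import *
print(row([.452,-.252,.12],-1.13))
E
```

```text
([22.36, 1.82, -2.05], [-0.0005, -0.0004, -0.6108])
```

>>> play_rows([
  [[4,0.3,-2.05,0,0,-0.12,0.65],[8,0.6,-2.05,0,0,-0.24,0.65],[12,1,-2.05,0,0,-0.36,0.65],[16,1.3,-2.05,0,0,-0.48,0.65],[20,1.6,-2.05,0,0,-0.58,0.65],[22.4,1.8,-2.05,0,0,-0.611,0.65],[22.4,1.8,-2.05,0,0,-0.611,0.65],[22.4,1.8,-2.05,0,0,-0.611,0.65],[22.4,1.8,-2.05,0,0,-0.611,0.65],[22.4,1.8,-2.05,0,0,-0.611,0.65]],
])

```text
time_s: 13.95
ee_pos: [0.4526, -0.2515, 0.1197]
eef_rot: [-3.142, 0.0, -1.129]
force: [-0.8, -0.4, 0.1]
grip_width: 0.0611
```

```bash
python3 - <<'E'
from h import *
import pickle
o=ctrl.get_obs();print(o['ee_pos'],o['eef_rot'])
c=cam('wrist'); save(c,'w9.png'); pickle.dump(c,open('w9.pkl','wb'))
hsv=cv2.cvtColor(c['frame'],cv2.COLOR_BGR2HSV)
m=cv2.inRange(hsv,(0,150,60),(6,255,255))|cv2.inRange(hsv,(174,150,60),(180,255,255))
cs,h=cv2.findContours(m,cv2.RETR_CCOMP,1); k=max(range(len(cs)),key=lambda i:cv2.contourArea(cs[i]))
q=np.array([plane(c,*p[0],.014)[:2] for p in cs[k]])*1000; r=cv2.minAreaRect(q.astype(np.float32)); print(r, cv2.boundingRect(cs[k]))
for i in range(len(cs)):
    if h[0][i][3]==k and cv2.contourArea(cs[i])>15:
        M=cv2.moments(cs[i]); u,v=M['m10']/M['m00'],M['m01']/M['m00']; print('hole',M['m00'],u,v,plane(c,u,v,.014).round(4))
E
```

```text
[ 0.45257749 -0.25151063  0.1196823 ] [-3.14155145e+00  9.69053357e-05 -1.12933011e+00]
((492.9988708496094, -235.38540649414062), (120.39891052246094, 80.56999206542969), 26.16852569580078) (220, 87, 81, 118)
hole 56.0 284.45535714285717 189.0625 [ 0.4645 -0.2774  0.014 ]
hole 1741.0 260.92523453953663 150.36530729465824 [ 0.4914 -0.2363  0.014 ]
hole 84.5 234.9428007889546 103.13806706114397 [ 0.5229 -0.1923  0.014 ]
```

View pics/w9.png

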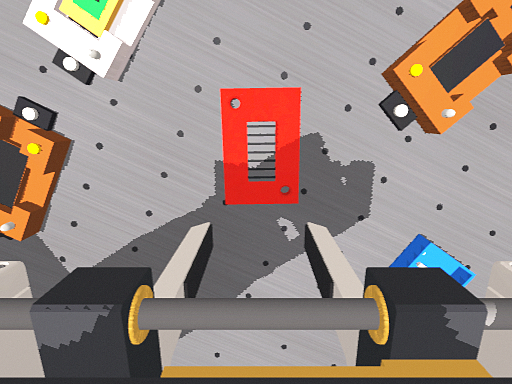

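The picture shows the cover at (260,147) with holes at (235,103) and (284,189). It measures 120.4 x 80.6 mm, centre (0.493,-0.2354), yaw 0.456, with nothing crowding it.

```bash
python3 - <<'E'
from h import *
for z in (.06,-.003): print(row([.4932,-.2353,z],-1.115))
E
```

```text
([0.28, -4.35, 5.98], [-0.0002, -0.0001, -0.0137])
([0.28, -4.35, 12.28], [-0.0002, -0.0001, -0.0137])
```

>>> play_rows([
  [[0.2,-2,1,0,0,-0.014,0.65],[0.28,-4.35,3,0,0,-0.014,0.65],[0.28,-4.35,5,0,0,-0.014,0.65],[0.28,-4.35,6,0,0,-0.014,0.65],[0.28,-4.35,6,0,0,-0.014,0.65],[0.28,-4.35,8.5,0,0,-0.014,0.65],[0.28,-4.35,10.5,0,0,-0.014,0.65],[0.28,-4.35,11.5,0,0,-0.014,0.65],[0.28,-4.35,12,0,0,-0.014,0.65],[0.28,-4.35,12.2,0,0,-0.014,0.65],[0.28,-4.35,12.28,0,0,-0.014,0.65],[0.28,-4.35,12.28,0,0,-0.014,0.65]],
])

```text
time_s: 15.0
ee_pos: [0.4937, -0.2356, -0.002]
eef_rot: [-3.141, -0.001, -1.115]
force: [-0.4, -0.6, 0.5]
grip_width: 0.0608
```

>>> play_rows([
  [[0,0,0.05,0,0,0,0.65],[0,0,0.1,0,0,0,0.65],[0,0,0.1,0,0,0,0.65]],
])

```text
time_s: 15.25
ee_pos: [0.4939, -0.2357, -0.0025]
eef_rot: [-3.14, -0.002, -1.115]
force: [-1.3, -0.1, -0.3]
grip_width: 0.0613
```

>>> play_rows([
  [[0,0,0.1,0,0,0,0.65],[0,0,0.1,0,0,0,0.65],[0,0,0.1,0,0,0,0.65]],
])

```text
time_s: 15.5
ee_pos: [0.4938, -0.2357, -0.0035]
eef_rot: [-3.14, -0.002, -1.115]
force: [0.2, 0.2, -0.4]
grip_width: 0.0609
```

```bash
python3 - <<'E'
from h import *
o=ctrl.get_obs();print(o['ee_pos'],o['eef_rot'],o['force'],o['moment'],o['tau'])
E
```

```text
[ 0.49384932 -0.23572076 -0.00354768] [-3.14026849e+00 -1.84821384e-03 -1.11478342e+00] [ 0.16551308  0.15835579 -0.43860581] [0.00576477 0.04775055 0.01630424] [-1.39904321e-03 -5.80911720e+01 -2.78402406e+01  5.62066259e-02
 -4.57093015e-02  2.46340041e-04]
```

>>> play_rows([
  [[0,0,0,0,0,0,0],[0,0,0,0,0,0,0],[0,0,0,0,0,0,0],[0,0,0,0,0,0,0],[0,0,0,0,0,0,0],[0,0,0,0,0,0,0],[0,0,0,0,0,0,0],[0,0,0,0,0,0,0],[0,0,0,0,0,0,0]],
], force=55)

```text
time_s: 16.25
ee_pos: [0.4939, -0.2357, -0.0036]
eef_rot: [-3.14, -0.002, -1.115]
force: [-0.5, -0.3, 0.5]
grip_width: 0.0256
```

```bash
python3 - <<'E'
from h import *
o=ctrl.get_obs();print(o['ee_pos'],o['eef_rot'],o['grip_width'],o['force'])
print(row([.4938,-.2357,.09],-1.115))
E
```

```text
[ 0.4938527  -0.23570991 -0.00356462] [-3.14027751e+00 -1.79541293e-03 -1.11481096e+00] 0.0256299160432379 [-0.46244994 -0.30653704  0.50109759]
([0.01, -0.01, -9.36], [-0.0013, -0.0018, 0.0002])
```

>>> play_rows([
  [[0,0,-0.5,0,0,0,0],[0,0,-2,0,0,0,0],[0,0,-5,0,0,0,0],[0,0,-8,0,0,0,0],[0,0,-9.4,-0.001,-0.002,0,0],[0,0,-9.4,-0.001,-0.002,0,0],[0,0,-9.4,-0.001,-0.002,0,0],[0,0,-9.4,-0.001,-0.002,0,0]],
])

```text
time_s: 16.92
ee_pos: [0.4929, -0.2352, 0.0889]
eef_rot: [3.141, 0.002, -1.115]
force: [0.2, 0.2, -4.1]
grip_width: 0.0256
```

```bash
cat >> h.py <<'E'
def cover(c,z):
    hsv=cv2.cvtColor(c['frame'],cv2.COLOR_BGR2HSV)
    m=cv2.inRange(hsv,(0,150,40),(6,255,255))|cv2.inRange(hsv,(174,150,40),(180,255,255))
    cs,h=cv2.findContours(m,cv2.RETR_CCOMP,1); k=max(range(len(cs)),key=lambda i:cv2.contourArea(cs[i]))
    q=np.array([plane(c,*p[0],z)[:2] for p in cs[k]])*1000; r=cv2.minAreaRect(q.astype(np.float32)); print(r, cv2.boundingRect(cs[k]))
    H=[]
    for i in range(len(cs)):
        if h[0][i][3]==k and cv2.contourArea(cs[i])>15:
            M=cv2.moments(cs[i]); u,v=M['m10']/M['m00'],M['m01']/M['m00']; p=plane(c,u,v,z); print('hole',M['m00'],round(u,1),round(v,1),p.round(4)); H.append(p)
    return H
E
python3 - <<'E'
from h import *
import pickle
o=ctrl.get_obs();print(o['ee_pos'],o['eef_rot'],o['grip_width'],o['force'])
R=Ro.from_euler('xyz',o['eef_rot'])
c=cam('wrist'); save(c,'w10.png'); pickle.dump(c,open('w10.pkl','wb'))
for p in cover(c,o['ee_pos'][2]+.0176): print('tool',(R.inv().apply(p-o['ee_pos'])*1000).round(1))
print(row([.557,-.043,.09],-1.740))
E
```

```text
[ 0.49292411 -0.23518891  0.08893835] [ 3.14062799e+00  2.07261411e-03 -1.11482401e+00] 0.02563215411688869 [ 0.22876419  0.24644579 -4.10115072]
((508.2700500488281, -227.60012817382812), (86.45384216308594, 80.61795806884766), 26.106525421142578) (194, 142, 129, 126)
hole 159.0 218.5 163.6 [ 0.5239 -0.192   0.1065]
tool [-25.2 -46.8 -17.6]
([-14.43, -14.22, -0.1], [0.0019, 0.002, 0.6252])
```

>>> play_rows([
  [[-2,-2,-0.1,0.001,0.002,0.08,0],[-4.5,-4.5,-0.1,0.001,0.002,0.2,0],[-7,-7,-0.1,0.001,0.002,0.32,0],[-9.5,-9.5,-0.1,0.001,0.002,0.44,0],[-12,-12,-0.1,0.001,0.002,0.54,0],[-14,-14,-0.1,0.001,0.002,0.61,0],[-14.43,-14.2,-0.1,0.002,0.002,0.625,0],[-14.43,-14.2,-0.1,0.002,0.002,0.625,0],[-14.43,-14.2,1,0.002,0.002,0.625,0],[-14.43,-14.2,2.5,0.002,0.002,0.625,0],[-14.43,-14.2,3.6,0.002,0.002,0.625,0],[-14.43,-14.2,3.6,0.002,0.002,0.625,0],[-14.43,-14.2,3.6,0.002,0.002,0.625,0],[-14.43,-14.2,3.6,0.002,0.002,0.625,0]],
])

```text
time_s: 18.13
ee_pos: [0.5569, -0.0436, 0.0532]
eef_rot: [-3.141, -0.0, -1.74]
force: [0.8, -0.2, -4.0]
grip_width: 0.0258
```

```bash
python3 - <<'E'
from h import *
import pickle
o=ctrl.get_obs();print(o['ee_pos'],o['eef_rot'],o['grip_width'],o['force'])
R=Ro.from_euler('xyz',o['eef_rot'])
c=cam('wrist'); save(c,'w11.png'); pickle.dump(c,open('w11.pkl','wb'))
for p in cover(c,o['ee_pos'][2]+.0176): print('tool',(R.inv().apply(p-o['ee_pos'])*1000).round(1))
for y in yel(c,.032): print(y)
print(row([.5567,-.0429,.053],-1.740))
th=-.169; u=np.array([np.cos(th),np.sin(th)]);v=np.array([-u[1],u[0]]); d=np.array([.5569,-.0429])+.046*u+.026*v
for z in (.040,.034): print('dowel px',proj(c,[*d,z]))
E
```

```text
[ 0.55689468 -0.04361519  0.05321611] [-3.14119764e+00 -2.65170628e-05 -1.74032269e+00] 0.025784925115887345 [ 0.79568964 -0.1845458  -3.96496981]
((573.8304443359375, -46.637413024902344), (80.92472076416016, 86.39269256591797), 80.26151275634766) (194, 142, 129, 126)
hole 176.5 218.7 163.8 [ 0.6072 -0.0271  0.0708]
tool [-24.8 -46.8 -17.6]
([388, 0, 16, 21, 35], array([ 0.6832, -0.1583,  0.032 ]))
([410, 9, 5, 13, 18], array([ 0.6791, -0.171 ,  0.032 ]))
([50, 269, 32, 19, 40], array([0.5291, 0.1295, 0.032 ]))
([69, 274, 17, 11, 18], array([0.525 , 0.1194, 0.032 ]))
([201, 306, 4, 38, 85], array([0.4623, 0.0235, 0.032 ]))
([312, 306, 4, 38, 82], array([ 0.445 , -0.0757,  0.032 ]))
([-0.05, 0.05, 0.05], [-0.001, -0.0, -0.0001])
dowel px [221.59872366 158.50382621]
dowel px [222.5613419 157.4144197]
```

>>> play_rows([
  [[-0.05,0.03,0.6,0,0,0,0],[-0.05,0.03,1.2,0,0,0,0],[-0.05,0.03,1.2,0,0,0,0],[-0.05,0.03,1.2,0,0,0,0]],
])

```text
time_s: 18.52
ee_pos: [0.5566, -0.0429, 0.0411]
eef_rot: [-3.141, -0.0, -1.74]
force: [0.3, -0.4, -5.1]
grip_width: 0.0256
```

```bash
python3 - <<'E'
from h import *
import pickle
o=ctrl.get_obs();print(o['ee_pos'],o['eef_rot'],o['grip_width'],o['force'])
c=cam('wrist'); save(c,'w12.png'); pickle.dump(c,open('w12.pkl','wb'))
cover(c,o['ee_pos'][2]+.0176); print(row([.5567,-.0429,.0],-1.740))
th=-.169; u=np.array([np.cos(th),np.sin(th)]);v=np.array([-u[1],u[0]]); d=np.array([.5569,-.0429])+.046*u+.026*v
for z in (.040,.034): print('dowel px',proj(c,[*d,z]))
s=cam('side'); save(s,'s12.png'); w=cam('wrist')
a=cv2.resize(c['frame'][130:200,185:335],None,fx=5,fy=5,interpolation=cv2.INTER_CUBIC)
q=proj(s,[.557,-.043,.04]).astype(int); b=cv2.resize(s['frame'][q[1]-25:q[1]+22,q[0]-62:q[0]+63],(750,240),interpolation=cv2.INTER_CUBIC)
cv2.imwrite('pics/f.png',np.vstack([a[:350],b]))
E
```

```text
[ 0.55660992 -0.04286382  0.04109642] [-3.14141822e+00 -1.87309076e-05 -1.74001933e+00] 0.02560174712106774 [ 0.32911088 -0.37962193 -5.09461352]
((573.548095703125, -45.90755081176758), (80.91254425048828, 86.38597106933594), 80.27508544921875) (194, 142, 129, 126)
hole 175.5 218.7 163.8 [ 0.6068 -0.0264  0.0587]
([0.0, 0.01, 4.14], [-0.0007, -0.0, -0.0])
dowel px [220.4333589  160.30326492]
dowel px [221.4831067  159.09975484]
```

View pics/f.png

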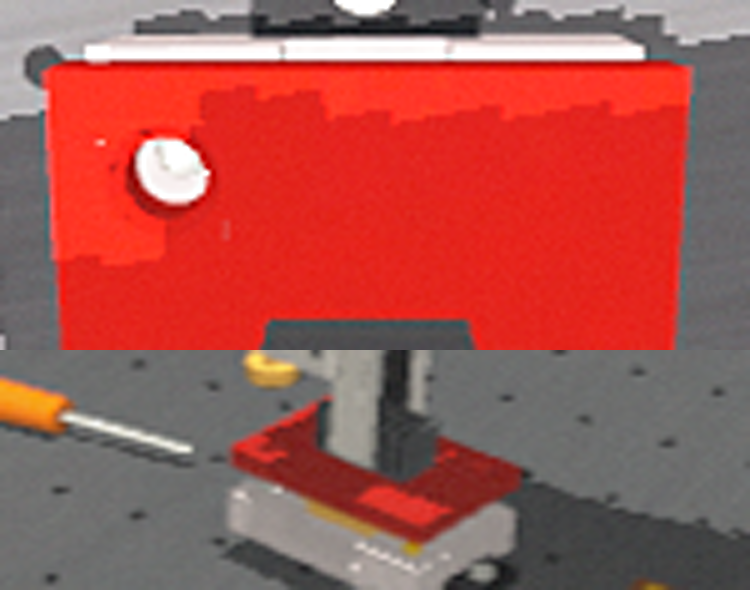

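Seen through the far hole, at about (172,170) in the crop, the dowel sits inside the hole. The cover is square over the half. I'll lower it in stages and watch the force.

>>> play_rows([
  [[0,0,0.2,0,0,0,0],[0,0,0.4,0,0,0,0],[0,0,0.6,0,0,0,0],[0,0,0.75,0,0,0,0],[0,0,0.75,0,0,0,0]],
], force=60)

```text
time_s: 19.08
ee_pos: [0.5567, -0.0429, 0.0337]
eef_rot: [-3.141, -0.0, -1.74]
force: [-0.1, 0.6, -4.1]
grip_width: 0.0258
```

>>> play_rows([
  [[0,0,0.1,0,0,0,0],[0,0,0.2,0,0,0,0],[0,0,0.3,0,0,0,0],[0,0,0.3,0,0,0,0]],
])

```text
time_s: 19.42
ee_pos: [0.5567, -0.0429, 0.0305]
eef_rot: [-3.141, -0.0, -1.74]
force: [-0.9, -0.5, -3.5]
grip_width: 0.0256
```

>>> play_rows([
  [[0,0,0.1,0,0,0,0],[0,0,0.2,0,0,0,0],[0,0,0.3,0,0,0,0],[0,0,0.4,0,0,0,0],[0,0,0.4,0,0,0,0]],
])

```text
time_s: 19.83
ee_pos: [0.5568, -0.0429, 0.0268]
eef_rot: [-3.141, -0.0, -1.74]
force: [-3.0, -0.0, 4.5]
grip_width: 0.0256
```

>>> play_rows([
  [[0,0,0.1,0,0,0,0],[0,0,0.2,0,0,0,0],[0,0,0.2,0,0,0,0],[0,0,0.2,0,0,0,0]],
])

```text
time_s: 20.17
ee_pos: [0.5568, -0.0429, 0.0249]
eef_rot: [-3.141, -0.0, -1.74]
force: [-3.4, 0.5, 6.2]
grip_width: 0.0254
```

>>> play_rows([
  [[0,0,0.05,0,0,0,0],[0,0,0.1,0,0,0,0],[0,0,0.1,0,0,0,0],[0,0,0.1,0,0,0,0]],
])

```text
time_s: 20.5
ee_pos: [0.5568, -0.0429, 0.0245]
eef_rot: [-3.141, -0.0, -1.74]
force: [-6.3, 0.8, 9.7]
grip_width: 0.0257
```

>>> play_rows([
  [[0,0.03,0.1,0,0,0,0],[0,0.05,0.15,0,0,0,0],[0,0.05,0.2,0,0,0,0],[0,0.05,0.2,0,0,0,0]],
])

```text
time_s: 20.83
ee_pos: [0.5568, -0.0429, 0.0244]
eef_rot: [-3.139, -0.0, -1.74]
force: [-11.2, 1.8, 24.2]
grip_width: 0.0258
```

>>> play_rows([
  [[0,0.1,0.2,0,0,0,0],[0,0.1,0.2,0,0,0,0],[0,0.1,0.2,0,0,0,0],[0,0.1,0.2,0,0,0,0],[0,0.1,0.2,0,0,0,0],[0,0.1,0.2,0,0,0,0]],
])

```text
time_s: 21.33
ee_pos: [0.5569, -0.0429, 0.0244]
eef_rot: [-3.136, -0.0, -1.74]
force: [-7.0, 1.0, 21.6]
grip_width: 0.026
```

```bash
python3 - <<'E'
from h import *
import pickle
for i in range(4):
    o=ctrl.get_obs();print(o['time_s'],o['ee_pos'],o['eef_rot'],o['grip_width'],o['force'],o['moment'])
    c=cam('wrist')
cover(c,.042)
s=cam('side'); save(s,'s13.png')
E
```

```text
21.3333 [ 0.55693179 -0.04289654  0.02438441] [-3.13623273e+00 -1.95625042e-04 -1.73975339e+00] 0.026003656022335734 [-7.04487869  0.97318072 21.59930997] [ 0.03797068  1.58247089 -0.03708775]
21.3833 [ 0.55694988 -0.04290678  0.02439158] [-3.13620150e+00 -1.95082489e-04 -1.73977942e+00] 0.025433290046173555 [-5.87967771  1.0846298  22.15356701] [ 8.39239489e-02  1.60753479e+00 -1.00971371e-03]
21.4333 [ 0.55695247 -0.04290668  0.0243801 ] [-3.13621835e+00 -2.24377476e-04 -1.73976332e+00] 0.0257146529304215 [-5.81481927  0.37466404 21.7530167 ] [ 0.1071357   1.5348845  -0.02952731]
21.4833 [ 0.55694735 -0.04289719  0.0243861 ] [-3.13621882e+00 -2.05826715e-04 -1.73972229e+00] 0.025782920597428767 [-6.96670321 -0.24701106 22.53316258] [ 0.0815944   1.59174877 -0.01300659]
((573.830078125, -45.9577522277832), (80.91853332519531, 86.28722381591797), 80.2883071899414) (194, 142, 129, 126)
hole 174.0 218.7 164.0 [ 0.607  -0.0263  0.042 ]
```

The halves are in contact, with fz about 22 N and z stuck at the closed height. The hand has tilted 5 mrad, so I'll trim that out.

>>> play_rows([
  [[0,0.1,0.2,-0.003,0,0,0],[0,0.1,0.22,-0.006,0,0,0],[0,0.1,0.22,-0.008,0,0,0],[0,0.1,0.22,-0.008,0,0,0],[0,0.1,0.22,-0.008,0,0,0],[0,0.1,0.22,-0.008,0,0,0]],
])

```text
time_s: 22.08
ee_pos: [0.5568, -0.0429, 0.0244]
eef_rot: [3.141, -0.0, -1.74]
force: [-12.0, 1.9, 25.5]
grip_width: 0.0256
```

```bash
python3 - <<'E'
from h import *
c=cam('wrist');o=ctrl.get_obs();print(o['time_s'],o['ee_pos'],o['eef_rot'],o['grip_width'],o['force'],o['moment']); cover(c,.042)
E
```

```text
22.1333 [ 0.55675023 -0.04289368  0.02435728] [ 3.14129610e+00 -2.92455083e-04 -1.73968801e+00] 0.02578074868994405 [-10.82177933   0.63739462  25.3688671 ] [0.16993595 1.98645161 0.02337394]
((573.712646484375, -45.975852966308594), (81.0459213256836, 86.39034271240234), 80.28743743896484) (194, 142, 130, 126)
hole 173.0 218.6 163.9 [ 0.607  -0.0262  0.042 ]
```

Level, at the closed height and pressed with 25 N. Handing in.

```bash
python3 -c "
from station import ctrl
print(ctrl.hand_in())"
```

```text
the job is handed in; nothing more can be done
None
```

I handed the job in at about 22 s of the 58 s limit. The carrier is in its pocket and let go, and the cover is on both dowels and still held pressed shut. The hand-in gave no verdict.

**Carrier:**
- The first two grasps closed above it without moving it. The real fingertips sit about 20 mm short of the reported tool point, so I gripped that much lower.
- After release, with the tab in the slot, it measured (0.5571, -0.0432). The lower half's centre is (0.5569, -0.0429).
- I did not look at it again once the cover was on.

**Cover:**
- It went over the dowels without resistance.
- It stopped at tool height 0.0244 m, which puts its underside at about 28.0 mm, the meeting face.
- Tilt at the end was under 1 mrad and yaw was within about 2 mrad of the lower half. The tool held it with a 25 N upward reaction.

**Not clean:**
- A sideways force of about -11 N in x and a 2 N m moment remain. The cover is probably bearing on a dowel or harder on one end.
- My estimates of the cover's offset along its length in the hand disagreed by about 1 mm (-0.4 to +0.8 mm). It still went over the dowels.
- I did not re-measure the bystanders; no move was aimed near them.

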